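# Make up the brewing kit and the pickling kit

### The job

Make up two kits from the stock on the platform: stand the amber bottle and the red tin in the black crate, one in each bay, and stand the clear glass jar and the blue tin in the grey basket, setting the glass down gently rather than dropping it. Last of all, once those four are in, lay the wooden paddle flat across the top of the basket so that it bridges from one long side to the other, squarely and about centred between them, resting on both rims. Leave the green bottle standing where it is.

Things in the scene. Friction and masses are not known exactly. Their poses are not given: they have to be found in the camera images.
- crate: Low black plastic bottle crate, open on top, grey rim and floor, fixed. Outside 200 (its x) x 160 (its y) x 100 mm high, walls and floor 5 mm thick. A 5 mm wall of full height across the middle makes two bays, centred at x = +49 and -49 mm, each 92 (x) x 150 (y) mm inside. Origin: centre of the underside, on the platform. On one side of the platform, the basket on the other; which side varies.
- basket: Grey plastic basket, open on top, nested in a second grey one; the pair is fixed, one body. Upper basket: 250 (its x, along the long sides) x 158 (its y) mm outside, walls 4 mm, inner floor 34 mm and rim 118 mm above the origin. The lower basket shows as a 262 x 170 mm rim, 60 mm high, around its foot. Origin: centre of the underside, on the platform.
- amber_bottle: Brown (amber) glass swing-top bottle, loose, upright, 0.35 kg. Body 62 mm diameter to 100 mm height, shoulder to 132 mm, straight neck 27 mm diameter from 132 to 178 mm (grip here), white stopper 23 mm diameter to 192 mm. Origin: centre of the underside, z up.
- green_bottle: Green glass swing-top bottle, same shape and size as the amber one, loose. Not part of either kit: it stays where it stands. Origin: centre of the underside, z up.
- red_tin: Red round tin, 60 mm diameter, 75 mm high (a 1 mm raised disc on top), closed, loose, upright, 0.2 kg. Origin: centre of the underside, z up.
- blue_tin: Blue round tin, 60 mm diameter, 75 mm high (a 1 mm raised disc on top), closed, loose, upright, 0.2 kg. Origin: centre of the underside, z up.
- jar: Clear glass jar with orange seal and white lid, loose, upright, 0.25 kg. Glass 60 mm diameter up to 62 mm height, lid 56 mm diameter, 75 mm high overall. Origin: centre of the underside, z up.
- paddle: Flat wooden stirring paddle lying on the platform, 240 mm long along its x, 16 mm thick. Handle 22 mm wide from x = -120 to +40 mm, blade 46 mm wide from x = +40 to +120 mm. Origin: underside, midway between its ends, on its centre line; its centre of mass is about 20 mm from it towards the blade (+x), still on the 22 mm wide handle.

How it is judged:
By the outcome, as a careful person would: the job done as asked, in the order asked, and still so for the second after the job is handed in, with the robot touching nothing.
It also fails if it takes over 134 s, if anything falls off the work surface, if the arm or the gripper's body presses on something with over 40 N, if the wrist force passes 120 N, or if a joint passes its speed limit or range.

### The arm

A 6-joint arm with a two-finger parallel gripper is mounted at the origin on the work surface. World frame = base frame: x ahead of the robot, y to its left, z up, the work surface at z = 0. Lengths are in m, angles in rad, forces in N, time in s.
With the tool pointing down it reaches from about 0.35 to 0.8 m from the base axis. Payload 7.3 kg.
Tool frame: the origin (TCP) lies on the centre line of the jaws, within the pads' length; the fingertips stand 19 mm ahead of it and the grasp point (between the pads) is the TCP; z points along the fingers, y is the line along which they close (so a half turn about z gives the same grasp; the last joint's range is limited). The gripper opens to 85 mm and grips with 20 to 120 N. Pads are 22 mm wide; open, the fingers measure 114 mm over their backs; the gripper's body (76 mm by 85 mm) begins 54 mm behind the grasp point. The pads swing forward as they close: fully open they stand 13 mm farther back than shut.
Start: joints at [-1.463, 0.342, 1.524, -0, 1.275, -0.146], TCP at [0.132, -0.508, 0.25] pointing down, gripper open.
Joint ranges: [-2.53, 2.53], [-0.77, 2.02], [0.04, 2.7], [-1, 4.14], [0.28, 2.66], [-3.11, 3.11]. Speed limits (rad/s): [2.57, 2.57, 3.14, 3.14, 3.14, 3.14].

### API

Orientations are given as a unit quaternion [x, y, z, w].
In Python, from bench import robot, imaging, job, readout gives the robot as it stands (robot), with the cameras (imaging), the job (job) and the readings (readout).
- The arm moves only by the tool inch_along, called in YAML: its name, and indented under it one key for each argument. Schema: {"type":"object","properties":{"plan":{"type":"array","items":{"type":"object","properties":{"wx":{"type":"number"},"wy":{"type":"number"},"wz":{"type":"number"},"x":{"type":"number"},"y":{"type":"number"},"z":{"type":"number"},"finger_gap":{"type":"number"}},"additionalProperties":false,"required":["finger_gap"]},"minItems":1,"maxItems":10},"clamp_n":{"type":"number"},"only":{"type":"string"},"quiet":{"type":"boolean"},"lines":{"type":"string"}},"required":["plan"],"additionalProperties":false}. plan is a list of rows, 1 to 10 of them, each an object with the fields wx, wy, wz (a rotation vector in parts of the range, where 1.0 means pi rad), x, y, z (the shift in normalised numbers (1 is 0.75 m)), finger_gap (the opening from 0.0 (shut) to 1.0 (fully open)); a field left out counts as zero (the opening has to be given); each row is the pose to reach, as a shift and turn from the pose commanded when the call began, along the tool's axes at that moment; what a row does not reach only later rows make up. A row lasts 1/8 s, in which the tool goes at most 0.0625 m and 0.188 rad, less where a joint would pass 70% of its speed; a pose out of reach is approached as far as the arm can. The fingers move at their own pace and stop on an object; clamp_n is the grip in N (left out, the last holds). Time passes only in rows, so rows that do not move let the fingers close. The tool returns the time, the measured TCP pose, the force, the opening and the grip force at its end. only (a regular expression) keeps the lines of the reply that match it, lines (a string "A,B") keeps lines A to B, and quiet returns only ok. A shift or turn number past 1, either way, is cut back to 1. Input that does not fit is refused with a message, and nothing moves.
- readout.get_obs(): the state, without advancing time (a new reading comes with each control period).
- imaging.grab_frame(name): name is "scene" or "side" or "wrist"; returns a dict with "image" (480x640x3 uint8, blue, green, red), "vertical_fov" (degrees; the focal length in pixels is half the picture's height over the tangent of half this angle, whatever the lens; pixels are square), "cx", "cy" (the principal point, pixels), "dist" ([k1, k2, p1, p2, k3] as OpenCV has them; the pictures are not rectified), "R" (3x3) and "t" (3): a world point X has camera coordinates R X + t; the wrist camera has in their place "mount" (4x4, takes a point from camera to tool coordinates, whose origin is the TCP and whose axes are the flange's). Camera axes: x right, y down, z forward; pixel columns grow to the right and rows downward; lengths in m; the calibration is good to about 2 mm. A picture is of the moment at which its call begins: read the wrist's pose just before it. There is no depth.
- job.sign_off(): hands the job in; it is judged then, once.
The state is a dict: "time": time; "joint_positions": joint angles; "joint_vel": joint speeds; "joint_efforts": joint torques, N m; "ee_pos": TCP position; "tcp_rot": TCP orientation; "ft_force": force on the tool from outside, world axes, zero at the start; "torque": the same for the moment, N m; "finger_gap": opening from 0.0 (shut) to 1.0 (fully open); "finger_force": force on a finger pad.
Only numpy, scipy, OpenCV 4.12 (cv2) and the standard library are available. Lean on these libraries where they do the work, as an engineer would, in place of code of your own. Each camera call takes 0.05 s, during which the arm holds its last target. There are 200 camera calls.

## Working session

There is one attempt and no reset: what is moved stays moved. The work goes in short steps, Python scripts to look and compute and a tool call to move; the robot and the scene stay as the last step left them, time stands still between calls to the robot, and variables do not carry over. Pictures are saved under pics/ and viewed, at most 14 in all, crops included, and the job is handed in when it is done.

```bash
ls; mkdir -p pics; python3 - <<'E'
from bench import robot, imaging, job, readout
import cv2,numpy as np
o=readout.get_obs();print(o)
for n in("scene","side"):
    f=imaging.grab_frame(n);cv2.imwrite(f"pics/{n}0.png",f["image"]);print({k:v for k,v in f.items() if k!="image"})
f=imaging.grab_frame("wrist");print({k:v for k,v in f.items() if k!="image"})
E
```

```text
bench.py
pics
{'time': 0.0, 'joint_positions': array([-1.46299702e+00,  3.42701137e-01,  1.52505686e+00,  3.84478536e-05,
        1.27542080e+00, -1.45995586e-01]), 'joint_vel': array([ 6.99174183e-04, -8.29745134e-05, -4.06384169e-04, -4.73059687e-05,
        8.12249622e-05, -2.25475406e-03]), 'joint_efforts': array([ 3.29232797e-03, -4.33678937e+01, -2.46007168e+01,  1.55342614e-04,
        7.98810215e-03,  2.26283259e-08]), 'ee_pos': array([ 0.13180799, -0.50777691,  0.24962325]), 'tcp_rot': array([ 9.91959716e-01,  1.26551543e-01,  3.35288048e-05, -7.92572452e-04]), 'ft_force': array([ 0.38119699, -0.56159362, -0.59946088]), 'torque': array([0.02127557, 0.00410688, 0.0080862 ]), 'finger_force': 0.0, 'finger_gap': 0.9973364415202952}
{'vertical_fov': 42.80772748681126, 'cx': 316.4528606717168, 'cy': 237.43561377531705, 'dist': array([-0.10199426,  0.        ,  0.        ,  0.        ,  0.        ]), 'R': array([[ 0.3840012 ,  0.92326856, -0.01087387],
       [ 0.48452774, -0.21151936, -0.84881825],
       [-0.78598724,  0.32067854, -0.52857292]]), 't': array([-0.19669834, -
[... 212 characters left out ...]
838, -0.09435977,  0.00889989],
       [-0.06168446,  0.57374187, -0.81671004],
       [ 0.07195833, -0.81358251, -0.57697964]]), 't': array([0.57780614, 0.0620546 , 1.17641071])}
{'vertical_fov': 66.03272892006422, 'cx': 319.99363553162726, 'cy': 249.80775926534136, 'dist': array([-0.05704978,  0.        ,  0.        ,  0.        ,  0.        ]), 'mount': array([[ 1.67350506e-04, -9.57758578e-01, -2.87573431e-01,
         7.25880171e-02],
       [ 9.99999849e-01,  9.78174249e-06,  5.49362061e-04,
        -2.30135394e-04],
       [-5.23343257e-04, -2.87573480e-01,  9.57758435e-01,
        -1.22515132e-01],
       [ 0.00000000e+00,  0.00000000e+00,  0.00000000e+00,
         1.00000000e+00]])}
```

View pics/scene0.png

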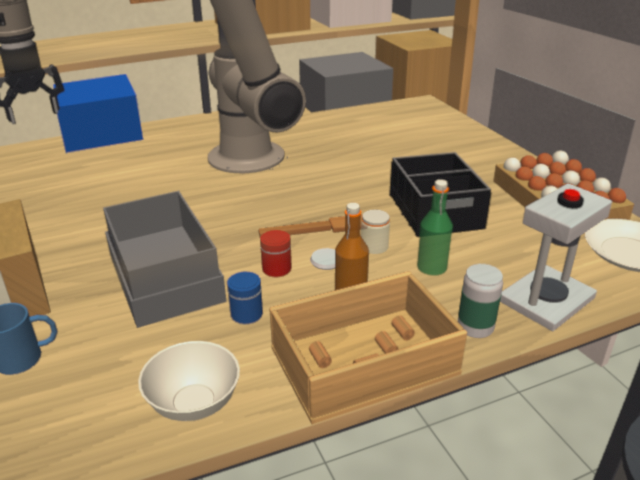

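View pics/side0.png

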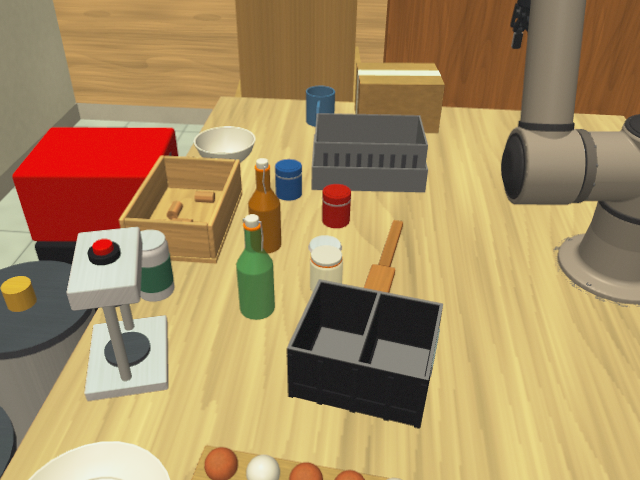

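The scene view shows the basket left (rim corners about (106,207), (182,195), (216,264), (133,288)), the crate right, and the tops of red (275,238), blue (245,283), jar (376,217), amber (352,209), green (441,186). The side view shows the same with the paddle running (399,223) to (375,285).

```bash
cat > h.py <<'E'
from bench import robot, imaging, job, readout
import cv2,numpy as np
from scipy.spatial.transform import Rotation as Ro
def cam(name,f=None,o=None):
    if f is None:
        o=readout.get_obs(); f=imaging.grab_frame(name)
    fl=240/np.tan(np.radians(f["vertical_fov"]/2))
    f["K"]=np.array([[fl,0,f["cx"]],[0,fl,f["cy"]],[0,0,1.]])
    if "mount" in f:
        T=np.eye(4);T[:3,:3]=Ro.from_quat(o["tcp_rot"]).as_matrix();T[:3,3]=o["ee_pos"]
        M=T@f["mount"]; f["R"]=M[:3,:3].T; f["t"]=-M[:3,:3].T@M[:3,3]
    return f
def rays(f,px):
    u=cv2.undistortPoints(np.array(px,float).reshape(-1,1,2),f["K"],f["dist"]).reshape(-1,2)
    d=np.c_[u,np.ones(len(u))]@f["R"]
    return -f["R"].T@f["t"], d/np.linalg.norm(d,axis=1)[:,None]
def plane(f,px,z):
    c,d=rays(f,px); return c+d*((z-c[2])/d[:,2])[:,None]
def tri(f1,p1,f2,p2):
    c1,d1=rays(f1,p1);c2,d2=rays(f2,p2);out=[]
    for a,b in zip(d1,d2):
        s=np.linalg.lstsq(np.c_[a,-b],c2-c1,rcond=None)[0]
        p,q=c1+a*s[0],c2+b*s[1];out.append(np.r_[(p+q)/2,np.linalg.norm(p-q)])
    return np.array(out)
def proj(f,X): return cv2.projectPoints(np.array(X,float).reshape(-1,1,3),cv2.Rodrigues(f["R"])[0],f["t"],f["K"],f["dist"])[0].reshape(-1,2)
def go(x,y,z,yaw=None):
    """shift in tool axes (from measured pose) and rz to reach x,y,z, with closing line (tool y) at world angle yaw (mod pi)"""
    o=readout.get_obs();R=Ro.from_quat(o["tcp_rot"]).as_matrix()
    d=R.T@(np.array([x,y,z])-o["ee_pos"]);a=np.arctan2(R[1,1],R[0,1]);rz=0
    if yaw is not None: rz=-((yaw-a+np.pi/2)%np.pi-np.pi/2)
    print("d",d.round(4),"rz",round(rz,3),"alt",round(rz-np.sign(rz)*np.pi,3),"yaw now",round(a,3),"j6",o["joint_positions"][5].round(2),"tilt",R[:,2].round(4))
E
python3 - <<'E'
from h import *
np.set_printoptions(precision=4,suppress=True)
s=cam("scene");d=cam("side")
names="amber green red blue jar".split()
P1=[(352,208),(441,184),(275,238),(245,283),(376,217)];P2=[(263,162),(252,218),(337,191),(289,166),(325,245)]
for n,r in zip(names,tri(s,P1,d,P2)):print(n,r)
print("basket scene",plane(s,[(106,207),(182,195),(216,264),(133,288)],.118))
print("basket side",plane(d,[(315,115),(421,116),(427,151),(313,148)],.118))
print("crate side",plane(d,[(318,285),(441,305),(428,370),(290,350)],.1))
print("crate scene",plane(s,[(391,160),(452,155),(487,188),(414,199)],.1))
print("paddle",plane(d,[(398,223),(375,285)],.016),plane(s,[(262,233),(358,224)],.016))
E
```

```text
amber [ 0.6824 -0.0024  0.1861  0.0019]
green [0.6685 0.187  0.1882 0.003 ]
red [ 0.549  -0.1025  0.0729  0.0008]
blue [ 0.6629 -0.1996  0.0702  0.0039]
jar [0.5604 0.1081 0.0821 0.0121]
basket scene [[ 0.3707 -0.3986  0.118 ]
 [ 0.3833 -0.2454  0.118 ]
 [ 0.6578 -0.2447  0.118 ]
 [ 0.6715 -0.3875  0.118 ]]
basket side [[ 0.6211 -0.3737  0.118 ]
 [ 0.3679 -0.3975  0.118 ]
 [ 0.3633 -0.2159  0.118 ]
 [ 0.6088 -0.2021  0.118 ]]
crate side [[0.5572 0.2334 0.1   ]
 [0.3651 0.2612 0.1   ]
 [0.3921 0.3962 0.1   ]
 [0.5831 0.3785 0.1   ]]
crate scene [[0.3731 0.2485 0.1   ]
 [0.4059 0.3965 0.1   ]
 [0.5815 0.3703 0.1   ]
 [0.5621 0.1999 0.1   ]]
paddle [[ 0.4187 -0.0831  0.016 ]
 [ 0.4631  0.1227  0.016 ]] [[ 0.4318 -0.0937  0.016 ]
 [ 0.4805  0.1126  0.016 ]]
```

```bash
python3 - <<'E'
from h import *
go(.53,0,.44,-np.pi/2)
E
```

```text
d [ 0.513  -0.3919 -0.1897] rz 0.254 alt -2.888 yaw now -1.317 j6 -0.15 tilt [-1.e-04  7.e-04 -1.e+00]
```

Careful with the scale: shifts go in shares of 0.75 m and turns go in shares of pi rad. That gives: 0.513 m / 0.75 = 0.684, -0.392 m / 0.75 = -0.5227, 0.254 rad / 3.1416 = 0.0809.

inch_along:
  plan:
    - {"z": -0.08, "finger_gap": 1}
    - {"wz": 0.0809, "x": 0.684, "y": -0.5227, "z": -0.2533, "finger_gap": 1}
    - {"wz": 0.0809, "x": 0.684, "y": -0.5227, "z": -0.2533, "finger_gap": 1}
    - {"wz": 0.0809, "x": 0.684, "y": -0.5227, "z": -0.2533, "finger_gap": 1}
    - {"wz": 0.0809, "x": 0.684, "y": -0.5227, "z": -0.2533, "finger_gap": 1}
    - {"wz": 0.0809, "x": 0.684, "y": -0.5227, "z": -0.2533, "finger_gap": 1}
    - {"wz": 0.0809, "x": 0.684, "y": -0.5227, "z": -0.2533, "finger_gap": 1}
    - {"wz": 0.0809, "x": 0.684, "y": -0.5227, "z": -0.2533, "finger_gap": 1}
    - {"wz": 0.0809, "x": 0.684, "y": -0.5227, "z": -0.2533, "finger_gap": 1}
    - {"wz": 0.0809, "x": 0.684, "y": -0.5227, "z": -0.2533, "finger_gap": 1}

```text
time: 1.5
ee_pos: [0.4726, -0.0725, 0.4217]
tcp_rot: [1.0, -0.0, 0.0, 0.0]
ft_force: [0.8, -1.3, 0.0]
finger_gap: 0.999
finger_force: 0.0
```

```bash
python3 - <<'E'
from h import *
go(.53,0,.44,-np.pi/2)
E
```

```text
d [ 0.0574 -0.0725 -0.0183] rz -0.0 alt 3.142 yaw now -1.571 j6 1.26 tilt [ 4.e-04 -4.e-04 -1.e+00]
```

In the tool's units: -0.072 m / 0.75 = -0.096, 0.057 m / 0.75 = 0.076.

inch_along:
  plan:
    - {"x": 0.076, "y": -0.096, "z": -0.024, "finger_gap": 1}
    - {"x": 0.076, "y": -0.096, "z": -0.024, "finger_gap": 1}
    - {"x": 0.076, "y": -0.096, "z": -0.024, "finger_gap": 1}

```text
time: 1.88
ee_pos: [0.5296, -0.0007, 0.4387]
tcp_rot: [1.0, 0.002, -0.0, -0.0]
ft_force: [-0.1, 0.9, 0.4]
finger_gap: 1.002
finger_force: 0.0
```

```bash
python3 - <<'E'
from h import *
w=cam("wrist");cv2.imwrite("pics/w1.png",w["image"])
np.savez("w1.npz",**w)
E
```

```text
(no output)
```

View pics/w1.png

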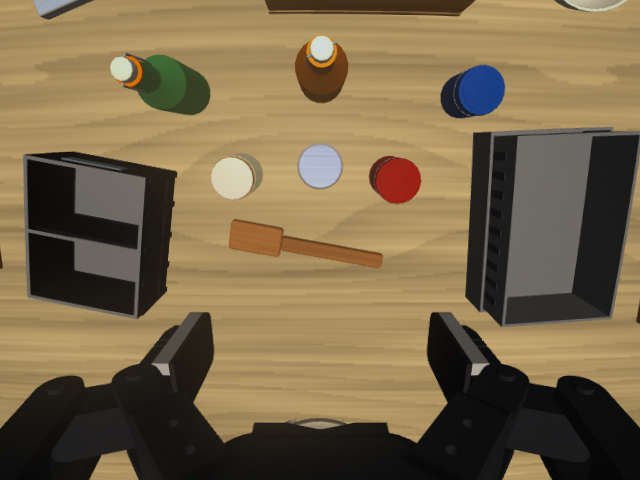

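The wrist view shows everything from above: amber stopper (321,48), green (121,68), tin tops blue (481,91) and red (398,181), jar lid (233,178), paddle from blade (231,236) to (382,261). The crate rim corners are near (24,155), (145,177), (137,317), (28,297), and the basket rim is at (497,133) to (611,317).

```bash
python3 - <<'E'
from h import *
np.set_printoptions(precision=4,suppress=True)
w=dict(np.load("w1.npz"));im=w["image"];hsv=cv2.cvtColor(im,cv2.COLOR_BGR2HSV)
def blob(m,x,y,r):
    k=np.zeros(m.shape,np.uint8);cv2.rectangle(k,(x-r,y-r),(x+r,y+r),255,-1)
    c=max(cv2.findContours(m&k,0,1)[0],key=cv2.contourArea);return c
# tin tops: brighter than side
for n,(x,y),z in(("blue",(481,91),.075),("red",(398,181),.075),("jar",(233,178),.075),("amber",(321,48),.192),("green",(121,68),.192)):
    h,s,v=[int(t) for t in hsv[y,x]]
    if n in("blue","red"): m=((np.abs((hsv[...,0].astype(int)-h+90)%180-90)<10)&(hsv[...,1]>120)&(hsv[...,2]>v*.8)).astype(np.uint8)*255
    else: m=((hsv[...,1]<s+25)&(hsv[...,2]>v*.85)).astype(np.uint8)*255
    m=cv2.morphologyEx(m,cv2.MORPH_OPEN,np.ones((3,3)))
    c=blob(m,x,y,34 if n not in("amber","green") else 16)
    (e,ax,an)=cv2.fitEllipse(cv2.convexHull(c));(q,r)=cv2.minEnclosingCircle(c)
    X=plane(w,[e,(e[0]+ax[0]/2,e[1]),q],z);print(n,e,ax,X[0],"rad",X[1,0:2]-X[0,:2],"circ",X[2])
# paddle
m=((hsv[...,0]<14)&(hsv[...,1]>130)&(hsv[...,2]>90)).astype(np.uint8)*255
k=np.zeros_like(m);k[205:280,215:395]=255
c=max(cv2.findContours(m&k,0,1)[0],key=cv2.contourArea).reshape(-1,2)
X=plane(w,c,.016);r=cv2.minAreaRect((X[:,:2]*1000).astype(np.float32));print("paddle",r,cv2.boxPoints(r))
print("crate",plane(w,[(24,155),(146,177),(137,317),(28,297)],.1))
print("basket",plane(w,[(496,134),(639,134),(611,317),(503,325)],.118))
big=lambda a:cv2.resize(a,None,fx=3,fy=3,interpolation=cv2.INTER_CUBIC)
cv2.imwrite("pics/crop1.png",cv2.resize(im[110:340,460:640],None,fx=2.6,fy=2.6));cv2.imwrite("pics/crop2.png",cv2.resize(im[140:330,0:270],None,fx=2.9,fy=2.9))
E
```

```text
blue (481.2955017089844, 89.44723510742188) (44.63361358642578, 49.63172149658203) [ 0.6644 -0.2006  0.075 ] rad [ 0.0008 -0.0284] circ [ 0.6643 -0.201   0.075 ]
red (398.2236022949219, 180.6757354736328) (43.51604080200195, 46.21784210205078) [ 0.5507 -0.103   0.075 ] rad [ 0.0002 -0.0287] circ [ 0.5506 -0.1032  0.075 ]
jar (231.367919921875, 177.85772705078125) (40.1451530456543, 42.25395584106445) [0.5537 0.1149 0.075 ] rad [-0.     -0.0263] circ [0.5541 0.1147 0.075 ]
amber (321.3564758300781, 47.3798942565918) (21.9483585357666, 23.56817054748535) [ 0.6835 -0.0015  0.192 ] rad [ 0.   -0.01] circ [ 0.6835 -0.0016  0.192 ]
green (120.53704071044922, 68.13343811035156) (20.611797332763672, 23.55331039428711) [0.6681 0.1863 0.192 ] rad [-0.0003 -0.0099] circ [0.6682 0.1861 0.192 ]
paddle ((467.4853515625, 76.91154479980469), (71.14186096191406, 34.635643005371094), 42.88655471801758) [[429.6368  65.3926]
 [453.208   40.015 ]
 [505.3339  88.4305]
 [481.7627 113.8081]]
crate [[0.5872 0.3728 0.1   ]
 [0.5577 0.2165 0.1   ]
 [0.3642 0.2554 0.1   ]
 [0.3925 0.4115 0.1   ]]
basket [[ 0.6106 -0.2058  0.118 ]
 [ 0.6158 -0.3849  0.118 ]
 [ 0.373  -0.4046  0.118 ]
 [ 0.363  -0.2502  0.118 ]]
```

View pics/crop1.png

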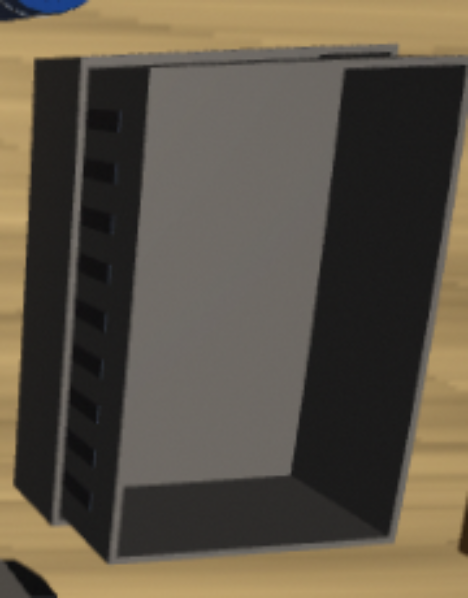

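View pics/crop2.png

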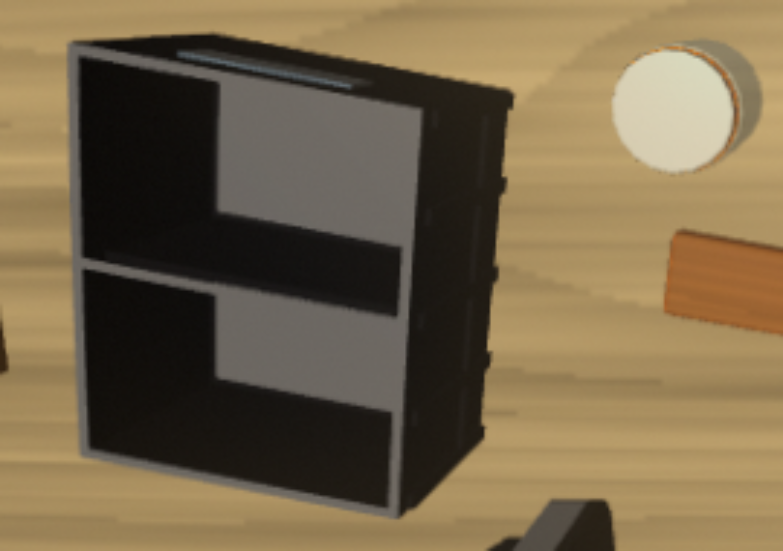

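```bash
python3 - <<'E'
from h import *
np.set_printoptions(precision=4,suppress=True)
w=dict(np.load("w1.npz"));im=w["image"];hsv=cv2.cvtColor(im,cv2.COLOR_BGR2HSV)
def box(n,px,z,i,j):
    X=plane(w,px,z)[:,:2];c=X.mean(0);e=X[i[0]]-X[i[1]]+X[j[0]]-X[j[1]]
    print(n,c,"xang",np.arctan2(e[1],e[0]),"len",np.linalg.norm(e)/2,"rect",[np.linalg.norm(X[k]-X[k-1]).round(4) for k in range(4)]);return c
box("crate",[(23.4,154.8),(146.5,176.9),(137.9,317.9),(27.6,296.9)],.1,(0,3),(1,2))
box("basket",[(517.7,135.4),(640,133),(611.5,317.5),(503,324.6)],.118,(0,3),(1,2))
for p in [(255,238),(330,251),(200,260)]:print(hsv[p[1],p[0]])
m=((hsv[...,0]<15)&(hsv[...,1]>150)&(hsv[...,2]>90)).astype(np.uint8)*255
k=np.zeros_like(m);k[205:280,215:395]=255
m=cv2.morphologyEx(m&k,cv2.MORPH_CLOSE,np.ones((5,5)))
c=max(cv2.findContours(m,0,1)[0],key=cv2.contourArea).reshape(-1,2)
X=plane(w,c,.016);r=cv2.minAreaRect((X[:,:2]*1000).astype(np.float32));print("paddle",r)
P=plane(w,[(231,235.2),(382,261)],.016)[:,:2];e=P[0]-P[1];print(P,P.mean(0),np.linalg.norm(e),np.arctan2(e[1],e[0]))
E
```

```text
crate [0.4752 0.314 ] xang -0.19479514287628166 len 0.19868703920984335 rect [np.float64(0.1986), np.float64(0.1605), np.float64(0.1988), np.float64(0.1605)]
basket [ 0.4906 -0.3184] xang 0.07645422941256018 len 0.24614662650494387 rect [np.float64(0.2467), np.float64(0.1541), np.float64(0.2456), np.float64(0.1556)]
[ 14 172 159]
[ 14 171 140]
[ 20 109 176]
paddle ((442.4328918457031, 19.9576416015625), (236.70738220214844, 46.02363967895508), 79.35509490966797)
[[ 0.4611  0.1349]
 [ 0.4203 -0.0979]] [0.4407 0.0185] 0.23631761574863366 1.3973592966712047
```

```bash
python3 - <<'E'
from h import *
go(.5507,-.103,.062,1.571)
E
```

```text
d [0.0221 0.1011 0.3767] rz 0.001 alt -3.14 yaw now -1.569 j6 1.42 tilt [-1.1e-03 -2.0e-04 -1.0e+00]
```

In the tool's units: 0.377 m / 0.75 = 0.5027, 0.101 m / 0.75 = 0.1347.

inch_along:
  plan:
    - {"x": 0.0293, "y": 0.1347, "z": 0.2667, "finger_gap": 1}
    - {"x": 0.0293, "y": 0.1347, "z": 0.2667, "finger_gap": 1}
    - {"x": 0.0293, "y": 0.1347, "z": 0.2667, "finger_gap": 1}
    - {"x": 0.0293, "y": 0.1347, "z": 0.2667, "finger_gap": 1}
    - {"x": 0.0293, "y": 0.1347, "z": 0.3467, "finger_gap": 1}
    - {"x": 0.0293, "y": 0.1347, "z": 0.4267, "finger_gap": 1}
    - {"x": 0.0293, "y": 0.1347, "z": 0.48, "finger_gap": 1}
    - {"x": 0.0293, "y": 0.1347, "z": 0.5027, "finger_gap": 1}
    - {"x": 0.0293, "y": 0.1347, "z": 0.5027, "finger_gap": 1}
    - {"x": 0.0293, "y": 0.1347, "z": 0.5027, "finger_gap": 0}
  clamp_n: 30

```text
time: 3.18
ee_pos: [0.5517, -0.104, 0.0641]
tcp_rot: [1.0, -0.0, 0.002, 0.001]
ft_force: [-0.4, -0.5, 0.0]
finger_gap: 0.817
finger_force: 0.0
```

inch_along:
  plan:
    - {"finger_gap": 0}
    - {"finger_gap": 0}
    - {"finger_gap": 0}
    - {"finger_gap": 0}

```text
time: 3.68
ee_pos: [0.5518, -0.1038, 0.0643]
tcp_rot: [1.0, 0.0, 0.002, 0.001]
ft_force: [-1.3, 0.6, 7.5]
finger_gap: 0.687
finger_force: 32.3
```

```bash
python3 - <<'E'
from h import *
go(.523,.3045,.2,1.376)
E
```

```text
d [-0.0282 -0.4081 -0.1364] rz 0.195 alt -2.947 yaw now -1.571 j6 1.25 tilt [ 0.0036 -0.0016 -1.    ]
```

In the tool's units: -0.408 m / 0.75 = -0.544, -0.136 m / 0.75 = -0.1813, 0.195 rad / 3.1416 = 0.0621.

inch_along:
  plan:
    - {"z": -0.0667, "finger_gap": 0}
    - {"z": -0.1467, "finger_gap": 0}
    - {"x": -0.004, "y": -0.0533, "z": -0.1813, "finger_gap": 0}
    - {"wz": 0.0621, "x": -0.0373, "y": -0.544, "z": -0.1813, "finger_gap": 0}
    - {"wz": 0.0621, "x": -0.0373, "y": -0.544, "z": -0.1813, "finger_gap": 0}
    - {"wz": 0.0621, "x": -0.0373, "y": -0.544, "z": -0.1813, "finger_gap": 0}
    - {"wz": 0.0621, "x": -0.0373, "y": -0.544, "z": -0.1813, "finger_gap": 0}
    - {"wz": 0.0621, "x": -0.0373, "y": -0.544, "z": -0.1813, "finger_gap": 0}
    - {"wz": 0.0621, "x": -0.0373, "y": -0.544, "z": -0.1813, "finger_gap": 0}
    - {"wz": 0.0621, "x": -0.0373, "y": -0.544, "z": -0.1813, "finger_gap": 0}

```text
time: 4.92
ee_pos: [0.5213, 0.309, 0.1983]
tcp_rot: [0.996, -0.094, 0.0, -0.001]
ft_force: [-0.1, -0.7, -2.4]
finger_gap: 0.687
finger_force: 34.8
```

inch_along:
  plan:
    - {"finger_gap": 0}
    - {"finger_gap": 0}

```text
time: 5.18
ee_pos: [0.523, 0.3033, 0.1984]
tcp_rot: [0.995, -0.098, 0.0, 0.0]
ft_force: [0.4, 0.5, -1.8]
finger_gap: 0.682
finger_force: 34.8
```

```bash
python3 - <<'E'
from h import *
go(.523,.3045,.07,1.376)
w=cam("wrist");cv2.imwrite("pics/w2.png",w["image"]);np.savez("w2.npz",**w)
E
```

```text
d [-0.0003 -0.0012  0.1284] rz -0.002 alt 3.14 yaw now -1.768 j6 2.17 tilt [ 0.e+00 -4.e-04 -1.e+00]
```

View pics/w2.png

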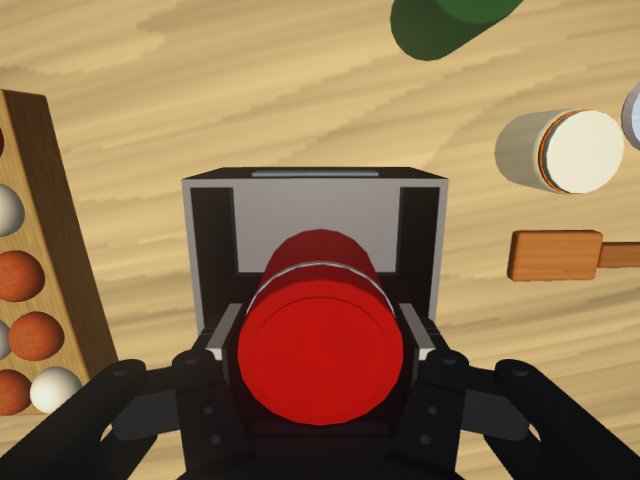

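Red tin hangs centred over the far bay; rim corners at (182,180) and (448,180) are symmetric about it. Lowering it now.

In the tool's units: 0.129 m / 0.75 = 0.172, 0.127 m / 0.75 = 0.1693.

inch_along:
  plan:
    - {"y": -0.0013, "z": 0.08, "finger_gap": 0}
    - {"y": -0.0013, "z": 0.1333, "finger_gap": 0}
    - {"y": -0.0013, "z": 0.1573, "finger_gap": 0}
    - {"y": -0.0013, "z": 0.1693, "finger_gap": 0}
    - {"y": -0.0013, "z": 0.172, "finger_gap": 0}
    - {"y": -0.0013, "z": 0.172, "finger_gap": 0}

```text
time: 5.98
ee_pos: [0.5236, 0.3055, 0.0702]
tcp_rot: [0.995, -0.098, 0.001, -0.0]
ft_force: [0.5, 0.6, -2.5]
finger_gap: 0.691
finger_force: 34.8
```

inch_along:
  plan:
    - {"finger_gap": 1}
    - {"finger_gap": 1}
    - {"finger_gap": 1}
    - {"finger_gap": 1}

```text
time: 6.48
ee_pos: [0.523, 0.3056, 0.0694]
tcp_rot: [0.995, -0.097, 0.0, -0.0]
ft_force: [-0.3, -0.5, -1.0]
finger_gap: 0.997
finger_force: 0.0
```

inch_along:
  plan:
    - {"z": -0.0667, "finger_gap": 1}
    - {"z": -0.1467, "finger_gap": 1}
    - {"z": -0.2267, "finger_gap": 1}
    - {"z": -0.2267, "finger_gap": 1}

```text
time: 6.98
ee_pos: [0.525, 0.3066, 0.2452]
tcp_rot: [0.995, -0.097, 0.005, -0.003]
ft_force: [-0.1, -0.2, -0.3]
finger_gap: 1.001
finger_force: 0.0
```

```bash
python3 - <<'E'
from h import *
w=dict(np.load("w2.npz"));print(plane(w,[(182,180),(448,180)],.1))
go(.6835,-.0015,.26,1.571);go(.6835,-.0015,.155,1.571)
w=cam("wrist");cv2.imwrite("pics/w3.png",w["image"])
E
```

```text
[[0.5878774  0.37409337 0.1       ]
 [0.55681862 0.2185018  0.1       ]]
d [ 0.2153  0.2714 -0.0145] rz -0.195 alt 2.946 yaw now -1.766 j6 2.17 tilt [ 0.0104  0.0044 -0.9999]
d [0.2143 0.2721 0.0905] rz -0.195 alt 2.946 yaw now -1.766 j6 2.17 tilt [ 0.0104  0.0044 -0.9999]
```

View pics/w3.png

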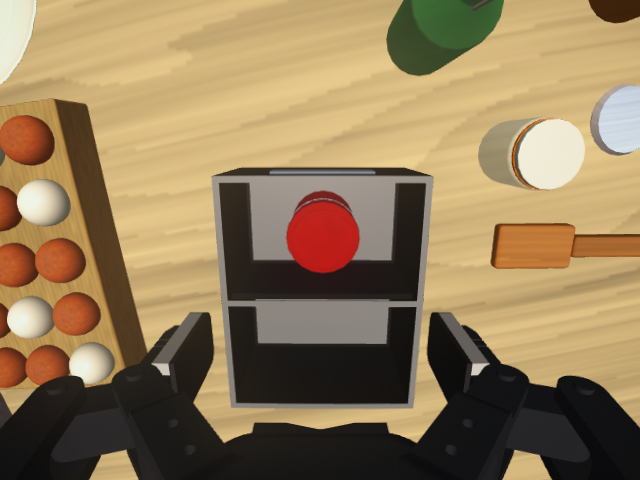

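Red tin stands in the far bay, centred (323,235). Next is the amber bottle.

In the tool's units: 0.271 m / 0.75 = 0.3613, 0.215 m / 0.75 = 0.2867, -0.195 rad / 3.1416 = -0.0621.

inch_along:
  plan:
    - {"z": -0.04, "finger_gap": 1}
    - {"wz": -0.0621, "x": 0.2867, "y": 0.3613, "z": -0.04, "finger_gap": 1}
    - {"wz": -0.0621, "x": 0.2867, "y": 0.3613, "z": -0.04, "finger_gap": 1}
    - {"wz": -0.0621, "x": 0.2867, "y": 0.3613, "z": -0.04, "finger_gap": 1}
    - {"wz": -0.0621, "x": 0.2867, "y": 0.3613, "z": -0.04, "finger_gap": 1}
    - {"wz": -0.0621, "x": 0.2867, "y": 0.3613, "z": -0.04, "finger_gap": 1}
    - {"wz": -0.0621, "x": 0.2867, "y": 0.3613, "z": -0.04, "finger_gap": 1}
    - {"wz": -0.0621, "x": 0.2867, "y": 0.3613, "z": -0.04, "finger_gap": 1}
    - {"wz": -0.0621, "x": 0.2867, "y": 0.3613, "z": -0.04, "finger_gap": 1}
    - {"wz": -0.0621, "x": 0.2867, "y": 0.3613, "z": -0.04, "finger_gap": 1}

```text
time: 8.28
ee_pos: [0.6808, -0.0004, 0.2689]
tcp_rot: [1.0, 0.001, -0.0, -0.0]
ft_force: [-0.8, 0.7, 0.5]
finger_gap: 0.998
finger_force: 0.0
```

```bash
python3 - <<'E'
from h import *
go(.6835,-.0015,.155,1.571)
E
```

```text
d [0.0028 0.0012 0.1139] rz 0.001 alt -3.14 yaw now -1.569 j6 1.46 tilt [-9.e-04  3.e-04 -1.e+00]
```

In the tool's units: 0.113 m / 0.75 = 0.1507, 0.095 m / 0.75 = 0.1267.

inch_along:
  plan:
    - {"x": 0.004, "y": 0.0013, "z": 0.0667, "finger_gap": 1}
    - {"x": 0.004, "y": 0.0013, "z": 0.1267, "finger_gap": 1}
    - {"x": 0.004, "y": 0.0013, "z": 0.1507, "finger_gap": 1}
    - {"x": 0.004, "y": 0.0013, "z": 0.1507, "finger_gap": 1}
    - {"x": 0.004, "y": 0.0013, "z": 0.1507, "finger_gap": 0}
    - {"x": 0.004, "y": 0.0013, "z": 0.1507, "finger_gap": 0}
    - {"x": 0.004, "y": 0.0013, "z": 0.1507, "finger_gap": 0}
    - {"x": 0.004, "y": 0.0013, "z": 0.1507, "finger_gap": 0}
    - {"x": 0.004, "y": 0.0013, "z": 0.1507, "finger_gap": 0}
    - {"x": 0.004, "y": 0.0013, "z": 0.1507, "finger_gap": 0}
  clamp_n: 40

```text
time: 9.52
ee_pos: [0.6847, -0.0027, 0.1572]
tcp_rot: [1.0, -0.0, 0.001, -0.0]
ft_force: [0.5, 1.9, 5.5]
finger_gap: 0.307
finger_force: 39.7
```

```bash
python3 - <<'E'
from h import *
go(.55,0,.35,1.571);go(.427,.3235,.35,1.376)
E
```

```text
d [-0.1344 -0.0027 -0.193 ] rz -0.0 alt 3.141 yaw now -1.571 j6 1.45 tilt [ 1.7e-03  3.0e-04 -1.0e+00]
d [-0.2574 -0.3262 -0.1931] rz 0.195 alt -2.947 yaw now -1.571 j6 1.45 tilt [ 1.7e-03  3.0e-04 -1.0e+00]
```

In the tool's units: -0.326 m / 0.75 = -0.4347, -0.145 m / 0.75 = -0.1933, 0.195 rad / 3.1416 = 0.0621.

inch_along:
  plan:
    - {"z": -0.0667, "finger_gap": 0}
    - {"z": -0.1333, "finger_gap": 0}
    - {"x": -0.0533, "z": -0.1933, "finger_gap": 0}
    - {"x": -0.1333, "y": -0.0133, "z": -0.1933, "finger_gap": 0}
    - {"wz": 0.0159, "x": -0.1867, "y": -0.0667, "z": -0.1933, "finger_gap": 0}
    - {"wz": 0.0621, "x": -0.3427, "y": -0.4347, "z": -0.1933, "finger_gap": 0}
    - {"wz": 0.0621, "x": -0.3427, "y": -0.4347, "z": -0.1933, "finger_gap": 0}
    - {"wz": 0.0621, "x": -0.3427, "y": -0.4347, "z": -0.1933, "finger_gap": 0}
    - {"wz": 0.0621, "x": -0.3427, "y": -0.4347, "z": -0.1933, "finger_gap": 0}
    - {"wz": 0.0621, "x": -0.3427, "y": -0.4347, "z": -0.1933, "finger_gap": 0}

```text
time: 10.78
ee_pos: [0.4258, 0.3247, 0.3003]
tcp_rot: [0.995, -0.097, -0.001, 0.001]
ft_force: [1.4, 0.3, -3.2]
finger_gap: 0.308
finger_force: 40.3
```

inch_along:
  plan:
    - {"finger_gap": 0}
    - {"finger_gap": 0}

```text
time: 11.02
ee_pos: [0.4273, 0.3225, 0.3004]
tcp_rot: [0.995, -0.097, -0.0, 0.001]
ft_force: [0.0, 0.2, -3.4]
finger_gap: 0.308
finger_force: 40.6
```

```bash
python3 - <<'E'
from h import *
go(.427,.3235,.163,1.376)
E
```

```text
d [-0.0004 -0.0012  0.1374] rz 0.0 alt -3.142 yaw now -1.766 j6 2.27 tilt [-0.001  -0.0018 -1.    ]
```

In the tool's units: 0.138 m / 0.75 = 0.184, 0.136 m / 0.75 = 0.1813.

inch_along:
  plan:
    - {"y": -0.0013, "z": 0.08, "finger_gap": 0}
    - {"y": -0.0013, "z": 0.1467, "finger_gap": 0}
    - {"y": -0.0013, "z": 0.1707, "finger_gap": 0}
    - {"y": -0.0013, "z": 0.1813, "finger_gap": 0}
    - {"y": -0.0013, "z": 0.184, "finger_gap": 0}
    - {"y": -0.0013, "z": 0.184, "finger_gap": 0}

```text
time: 11.78
ee_pos: [0.4283, 0.324, 0.1641]
tcp_rot: [0.995, -0.098, 0.001, -0.0]
ft_force: [-0.6, 0.1, -3.2]
finger_gap: 0.305
finger_force: 40.6
```

inch_along:
  plan:
    - {"finger_gap": 0.5}
    - {"finger_gap": 1}
    - {"finger_gap": 1}
    - {"finger_gap": 1}
    - {"z": -0.0267, "finger_gap": 1}
    - {"z": -0.1067, "finger_gap": 1}
    - {"z": -0.1333, "finger_gap": 1}
    - {"z": -0.1333, "finger_gap": 1}
    - {"z": -0.1333, "finger_gap": 1}

```text
time: 12.9
ee_pos: [0.427, 0.3238, 0.2618]
tcp_rot: [0.995, -0.097, -0.001, 0.001]
ft_force: [-0.1, -0.1, -0.4]
finger_gap: 1.0
finger_force: 0.0
```

```bash
python3 - <<'E'
from h import *
go(.554,.1148,.22,1.571)
w=cam("wrist");cv2.imwrite("pics/w4.png",np.vstack([cv2.resize(w["image"],(440,330)),cv2.resize(cam("side")["image"][150:430],(440,192))]))
E
```

```text
d [0.1652 0.1803 0.0418] rz -0.195 alt 2.946 yaw now -1.766 j6 2.27 tilt [-0.002  -0.0012 -1.    ]
```

View pics/w4.png

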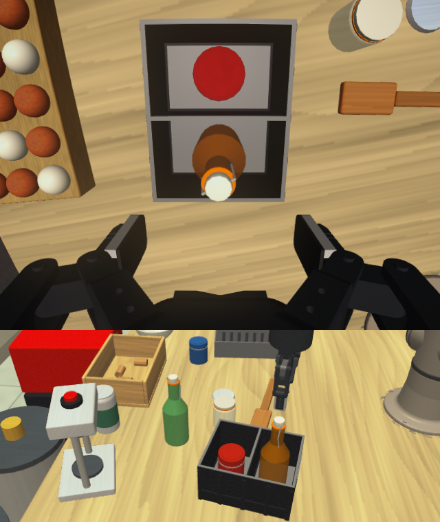

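Both crate items stand upright, one per bay. Next is the jar.

In the tool's units: 0.18 m / 0.75 = 0.24, 0.165 m / 0.75 = 0.22, -0.195 rad / 3.1416 = -0.0621.

inch_along:
  plan:
    - {"wz": -0.0621, "x": 0.22, "y": 0.24, "finger_gap": 1}
    - {"wz": -0.0621, "x": 0.22, "y": 0.24, "finger_gap": 1}
    - {"wz": -0.0621, "x": 0.22, "y": 0.24, "z": 0.0533, "finger_gap": 1}
    - {"wz": -0.0621, "x": 0.22, "y": 0.24, "z": 0.0533, "finger_gap": 1}
    - {"wz": -0.0621, "x": 0.22, "y": 0.24, "z": 0.1067, "finger_gap": 1}
    - {"wz": -0.0621, "x": 0.22, "y": 0.24, "z": 0.1333, "finger_gap": 1}
    - {"wz": -0.0621, "x": 0.22, "y": 0.24, "z": 0.1333, "finger_gap": 1}
    - {"wz": -0.0621, "x": 0.22, "y": 0.24, "z": 0.1333, "finger_gap": 1}

```text
time: 14.0
ee_pos: [0.5548, 0.1157, 0.1637]
tcp_rot: [1.0, 0.0, 0.0, 0.0]
ft_force: [0.4, 0.4, 1.0]
finger_gap: 1.003
finger_force: 0.0
```

```bash
python3 - <<'E'
from h import *
np.set_printoptions(precision=4,suppress=True)
go(.554,.1148,.048,1.571)
w=cam("wrist");cv2.imwrite("pics/w5.png",w["image"]);print(proj(w,[[.554,.1148,.075]]))
hsv=cv2.cvtColor(w["image"],cv2.COLOR_BGR2HSV);m=((hsv[...,1]<60)&(hsv[...,2]>170)).astype(np.uint8)
n,l,st,c=cv2.connectedComponentsWithStats(m)
for i in range(1,n):
    if st[i,4]>1500:print(st[i],plane(w,[c[i]],.075))
E
```

```text
d [-0.0009  0.0009  0.1157] rz -0.0 alt 3.142 yaw now -1.571 j6 1.64 tilt [ 0.0006 -0.0001 -1.    ]
[[321.3959 265.6573]]
[ 431  186   79   78 4708] [[0.5797 0.027  0.075 ]]
[ 277  222   89   85 5882] [[0.5548 0.1154 0.075 ]]
```

Jar confirmed at (0.555, 0.115).

In the tool's units: 0.116 m / 0.75 = 0.1547, 0.1 m / 0.75 = 0.1333.

inch_along:
  plan:
    - {"z": 0.08, "finger_gap": 1}
    - {"z": 0.1333, "finger_gap": 1}
    - {"z": 0.1547, "finger_gap": 1}
    - {"z": 0.1547, "finger_gap": 1}
    - {"z": 0.1547, "finger_gap": 0}
    - {"z": 0.1547, "finger_gap": 0}
    - {"z": 0.1547, "finger_gap": 0}
    - {"z": 0.1547, "finger_gap": 0}
    - {"z": 0.1547, "finger_gap": 0}
  clamp_n: 30

```text
time: 15.18
ee_pos: [0.5558, 0.1155, 0.0494]
tcp_rot: [1.0, -0.0, 0.002, -0.0]
ft_force: [-1.3, -0.0, 6.1]
finger_gap: 0.691
finger_force: 32.0
```

```bash
python3 - <<'E'
from h import *
go(.431,-.3245,.22,1.647)
E
```

```text
d [-0.1241  0.44   -0.1712] rz -0.076 alt 3.065 yaw now -1.571 j6 1.64 tilt [ 3.9e-03  1.0e-04 -1.0e+00]
```

In the tool's units: 0.44 m / 0.75 = 0.5867, -0.17 m / 0.75 = -0.2267, -0.076 rad / 3.1416 = -0.0242.

inch_along:
  plan:
    - {"z": -0.0667, "finger_gap": 0}
    - {"z": -0.1467, "finger_gap": 0}
    - {"wz": -0.0242, "x": -0.1653, "y": 0.5867, "z": -0.2267, "finger_gap": 0}
    - {"wz": -0.0242, "x": -0.1653, "y": 0.5867, "z": -0.2267, "finger_gap": 0}
    - {"wz": -0.0242, "x": -0.1653, "y": 0.5867, "z": -0.2267, "finger_gap": 0}
    - {"wz": -0.0242, "x": -0.1653, "y": 0.5867, "z": -0.2267, "finger_gap": 0}
    - {"wz": -0.0242, "x": -0.1653, "y": 0.5867, "z": -0.2267, "finger_gap": 0}
    - {"wz": -0.0242, "x": -0.1653, "y": 0.5867, "z": -0.2267, "finger_gap": 0}
    - {"wz": -0.0242, "x": -0.1653, "y": 0.5867, "z": -0.2267, "finger_gap": 0}
    - {"wz": -0.0242, "x": -0.1653, "y": 0.5867, "z": -0.2267, "finger_gap": 0}

```text
time: 16.42
ee_pos: [0.4291, -0.3278, 0.2184]
tcp_rot: [0.999, 0.036, 0.001, 0.001]
ft_force: [0.3, 0.5, -2.2]
finger_gap: 0.687
finger_force: 35.0
```

inch_along:
  plan:
    - {"finger_gap": 0}
    - {"finger_gap": 0}

```text
time: 16.68
ee_pos: [0.4304, -0.3236, 0.2173]
tcp_rot: [0.999, 0.038, -0.0, -0.0]
ft_force: [0.4, -0.5, -2.6]
finger_gap: 0.687
finger_force: 35.0
```

```bash
python3 - <<'E'
from h import *
go(.431,-.3245,.22,1.647)
w=cam("wrist");cv2.imwrite("pics/w6.png",w["image"]);np.savez("w6.npz",**w)
E
```

```text
d [ 0.0005  0.001  -0.0027] rz -0.0 alt 3.141 yaw now -1.495 j6 0.71 tilt [-1.e-04  6.e-04 -1.e+00]
```

View pics/w6.png

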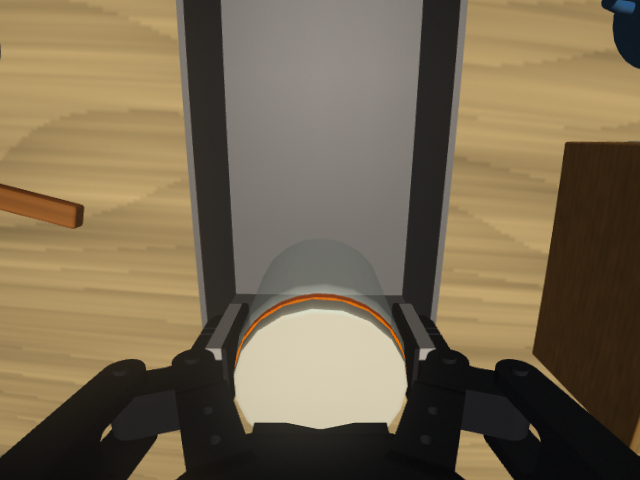

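In the tool's units: 0.131 m / 0.75 = 0.1747, 0.128 m / 0.75 = 0.1707.

```bash
python3 - <<'E'
from h import *
w=dict(np.load("w6.npz"));P=plane(w,[(178,0),(203,300),(466,0),(437,300)],.118);print(P)
a=P[0]-P[1];b=P[2]-P[3];print(np.arctan2(a[1],a[0]),np.arctan2(b[1],b[0]),(P[0]+P[2])/2,(P[1]+P[3])/2)
E
```

```text
[[ 0.57042584 -0.23621832  0.118     ]
 [ 0.39607952 -0.24887857  0.118     ]
 [ 0.58230026 -0.39071981  0.118     ]
 [ 0.40781432 -0.40251571  0.118     ]]
0.07248827899184507 0.06750102439018604 [ 0.57636305 -0.31346906  0.118     ] [ 0.40194692 -0.32569714  0.118     ]
```

inch_along:
  plan:
    - {"z": 0.0667, "finger_gap": 0}
    - {"z": 0.1267, "finger_gap": 0}
    - {"z": 0.1533, "finger_gap": 0}
    - {"z": 0.1653, "finger_gap": 0}
    - {"z": 0.1707, "finger_gap": 0}
    - {"z": 0.1747, "finger_gap": 0}
    - {"z": 0.1747, "finger_gap": 0}

```text
time: 17.6
ee_pos: [0.4307, -0.3247, 0.0868]
tcp_rot: [0.999, 0.038, 0.0, 0.0]
ft_force: [1.0, -0.1, -2.2]
finger_gap: 0.687
finger_force: 35.0
```

```bash
python3 - <<'E'
from h import *
go(.431,-.3245,.084,1.647)
E
```

```text
d [ 0.0003 -0.0001  0.0028] rz -0.0 alt 3.141 yaw now -1.495 j6 0.71 tilt [ 7.e-04 -8.e-04 -1.e+00]
```

inch_along:
  plan:
    - {"z": 0.0013, "finger_gap": 0}
    - {"z": 0.0027, "finger_gap": 0}
    - {"z": 0.004, "finger_gap": 0}
    - {"z": 0.004, "finger_gap": 0}

```text
time: 18.1
ee_pos: [0.4304, -0.3246, 0.0835]
tcp_rot: [0.999, 0.038, 0.0, 0.0]
ft_force: [-0.3, 1.2, 0.3]
finger_gap: 0.687
finger_force: 35.2
```

inch_along:
  plan:
    - {"z": 0.0007, "finger_gap": 0}
    - {"z": 0.0013, "finger_gap": 0}
    - {"z": 0.0013, "finger_gap": 0}

```text
time: 18.48
ee_pos: [0.4304, -0.3246, 0.0834]
tcp_rot: [0.999, 0.038, 0.0, 0.0]
ft_force: [-3.3, 2.4, 9.1]
finger_gap: 0.688
finger_force: 36.1
```

Contact (force went from -2.2 to +9 N). Releasing and going to the blue tin.

In the tool's units: -0.13 m / 0.75 = -0.1733, -0.1 m / 0.75 = -0.1333.

inch_along:
  plan:
    - {"z": -0.0007, "finger_gap": 0.8}
    - {"z": -0.0007, "finger_gap": 1}
    - {"z": -0.0007, "finger_gap": 1}
    - {"z": -0.0007, "finger_gap": 1}
    - {"z": -0.0533, "finger_gap": 1}
    - {"z": -0.1333, "finger_gap": 1}
    - {"z": -0.1733, "finger_gap": 1}
    - {"z": -0.1733, "finger_gap": 1}

```text
time: 19.48
ee_pos: [0.4313, -0.3254, 0.2148]
tcp_rot: [0.999, 0.038, 0.002, 0.002]
ft_force: [-0.3, 0.4, -1.3]
finger_gap: 1.0
finger_force: 0.0
```

```bash
python3 - <<'E'
from h import *
go(.6644,-.2007,.18,1.571)
E
```

```text
d [ 0.2417 -0.1068  0.0352] rz 0.076 alt -3.066 yaw now -1.495 j6 0.71 tilt [ 0.004  -0.0041 -1.    ]
```

In the tool's units: 0.242 m / 0.75 = 0.3227, -0.107 m / 0.75 = -0.1427, 0.076 rad / 3.1416 = 0.0242.

inch_along:
  plan:
    - {"wz": 0.0242, "x": 0.3227, "y": -0.1427, "finger_gap": 1}
    - {"wz": 0.0242, "x": 0.3227, "y": -0.1427, "finger_gap": 1}
    - {"wz": 0.0242, "x": 0.3227, "y": -0.1427, "finger_gap": 1}
    - {"wz": 0.0242, "x": 0.3227, "y": -0.1427, "z": 0.04, "finger_gap": 1}
    - {"wz": 0.0242, "x": 0.3227, "y": -0.1427, "z": 0.0467, "finger_gap": 1}
    - {"wz": 0.0242, "x": 0.3227, "y": -0.1427, "z": 0.0467, "finger_gap": 1}
    - {"wz": 0.0242, "x": 0.3227, "y": -0.1427, "z": 0.0467, "finger_gap": 1}
    - {"wz": 0.0242, "x": 0.3227, "y": -0.1427, "z": 0.0467, "finger_gap": 1}

```text
time: 20.48
ee_pos: [0.6629, -0.201, 0.1786]
tcp_rot: [1.0, -0.001, 0.001, 0.0]
ft_force: [-0.6, 0.2, 0.1]
finger_gap: 0.997
finger_force: 0.0
```

```bash
python3 - <<'E'
from h import *
np.set_printoptions(precision=4,suppress=True)
go(.6644,-.2007,.064,1.571)
w=cam("wrist");hsv=cv2.cvtColor(w["image"],cv2.COLOR_BGR2HSV);cv2.imwrite("pics/w7.png",w["image"])
p=proj(w,[[.6644,-.2007,.075]])[0];print(p);v=hsv[int(p[1]),int(p[0])];print(v)
m=((np.abs(hsv[...,0].astype(int)-v[0])<10)&(hsv[...,2]>v[2]*.85)&(hsv[...,1]>120)).astype(np.uint8)
n,l,st,c=cv2.connectedComponentsWithStats(m)
for i in range(1,n):
    if st[i,4]>1500:print(st[i],plane(w,[c[i]],.075))
E
```

```text
d [ 0.0014 -0.0004  0.1146] rz -0.002 alt 3.139 yaw now -1.573 j6 1.17 tilt [ 0.0012 -0.0009 -1.    ]
[319.3208 254.6954]
[111 186 126]
[ 276  210   90   86 6069] [[ 0.666  -0.2014  0.075 ]]
```

In the tool's units: 0.114 m / 0.75 = 0.152, 0.1 m / 0.75 = 0.1333.

inch_along:
  plan:
    - {"x": 0.0027, "z": 0.08, "finger_gap": 1}
    - {"x": 0.0027, "z": 0.1333, "finger_gap": 1}
    - {"x": 0.0027, "z": 0.152, "finger_gap": 1}
    - {"x": 0.0027, "z": 0.152, "finger_gap": 1}
    - {"x": 0.0027, "z": 0.152, "finger_gap": 0}
    - {"x": 0.0027, "z": 0.152, "finger_gap": 0}
    - {"x": 0.0027, "z": 0.152, "finger_gap": 0}
    - {"x": 0.0027, "z": 0.152, "finger_gap": 0}
    - {"x": 0.0027, "z": 0.152, "finger_gap": 0}
  clamp_n: 30

```text
time: 21.65
ee_pos: [0.6669, -0.2002, 0.066]
tcp_rot: [1.0, -0.0, 0.002, 0.001]
ft_force: [-0.1, -1.0, 6.6]
finger_gap: 0.691
finger_force: 31.9
```

```bash
python3 - <<'E'
from h import *
go(.551,-.3152,.22,1.645)
E
```

```text
d [-0.1152  0.1154 -0.1542] rz -0.074 alt 3.067 yaw now -1.571 j6 1.17 tilt [ 0.0041 -0.002  -1.    ]
```

In the tool's units: -0.154 m / 0.75 = -0.2053, -0.115 m / 0.75 = -0.1533, -0.074 rad / 3.1416 = -0.0236.

inch_along:
  plan:
    - {"z": -0.0667, "finger_gap": 0}
    - {"z": -0.1467, "finger_gap": 0}
    - {"z": -0.2053, "finger_gap": 0}
    - {"wz": -0.0236, "x": -0.1533, "y": 0.1533, "z": -0.2053, "finger_gap": 0}
    - {"wz": -0.0236, "x": -0.1533, "y": 0.1533, "z": -0.2053, "finger_gap": 0}
    - {"wz": -0.0236, "x": -0.1533, "y": 0.1533, "z": -0.2053, "finger_gap": 0}
    - {"wz": -0.0236, "x": -0.1533, "y": 0.1533, "z": -0.2053, "finger_gap": 0}
    - {"wz": -0.0236, "x": -0.1533, "y": 0.1533, "z": -0.2053, "finger_gap": 0}
    - {"wz": -0.0236, "x": -0.1533, "y": 0.1533, "z": -0.2053, "finger_gap": 0}
    - {"wz": -0.0236, "x": -0.1533, "y": 0.1533, "z": -0.2053, "finger_gap": 0}

```text
time: 22.9
ee_pos: [0.5513, -0.3135, 0.2171]
tcp_rot: [0.999, 0.038, -0.0, -0.0]
ft_force: [0.2, -0.8, -1.2]
finger_gap: 0.695
finger_force: 33.5
```

```bash
python3 - <<'E'
from h import *
go(.551,-.3152,.101,1.645)
E
```

```text
d [-0.0004  0.0016  0.1161] rz 0.001 alt -3.14 yaw now -1.495 j6 0.86 tilt [-1.e-04  1.e-04 -1.e+00]
```

In the tool's units: 0.117 m / 0.75 = 0.156, 0.115 m / 0.75 = 0.1533.

inch_along:
  plan:
    - {"y": 0.0013, "z": 0.0667, "finger_gap": 0}
    - {"y": 0.0013, "z": 0.12, "finger_gap": 0}
    - {"y": 0.0013, "z": 0.144, "finger_gap": 0}
    - {"y": 0.0013, "z": 0.1533, "finger_gap": 0}
    - {"y": 0.0013, "z": 0.156, "finger_gap": 0}
    - {"y": 0.0013, "z": 0.156, "finger_gap": 0}

```text
time: 23.65
ee_pos: [0.5513, -0.3159, 0.1016]
tcp_rot: [0.999, 0.037, 0.001, 0.001]
ft_force: [-0.3, 0.1, -2.4]
finger_gap: 0.694
finger_force: 33.5
```

inch_along:
  plan:
    - {"finger_gap": 0.8}
    - {"finger_gap": 1}
    - {"finger_gap": 1}
    - {"finger_gap": 1}
    - {"z": -0.0533, "finger_gap": 1}
    - {"z": -0.1333, "finger_gap": 1}
    - {"z": -0.1733, "finger_gap": 1}
    - {"z": -0.1733, "finger_gap": 1}

```text
time: 24.65
ee_pos: [0.5517, -0.3161, 0.2334]
tcp_rot: [0.999, 0.037, 0.002, 0.002]
ft_force: [-0.1, -0.3, -0.3]
finger_gap: 1.0
finger_force: 0.0
```

```bash
python3 - <<'E'
from h import *
go(.444,.038,.22,1.397+np.pi/2)
E
```

```text
d [-0.0813 -0.3612  0.0116] rz -1.323 alt 1.818 yaw now -1.497 j6 0.86 tilt [ 0.0049 -0.0038 -1.    ]
```

Careful with the scale: shifts go in shares of 0.75 m and turns go in shares of pi rad. That gives: -0.361 m / 0.75 = -0.4813, -0.081 m / 0.75 = -0.108, -1.323 rad / 3.1416 = -0.4211.

inch_along:
  plan:
    - {"wz": -0.4211, "x": -0.108, "y": -0.4813, "z": 0.0133, "finger_gap": 1}
    - {"wz": -0.4211, "x": -0.108, "y": -0.4813, "z": 0.0133, "finger_gap": 1}
    - {"wz": -0.4211, "x": -0.108, "y": -0.4813, "z": 0.0133, "finger_gap": 1}
    - {"wz": -0.4211, "x": -0.108, "y": -0.4813, "z": 0.0133, "finger_gap": 1}
    - {"wz": -0.4211, "x": -0.108, "y": -0.4813, "z": 0.0133, "finger_gap": 1}
    - {"wz": -0.4211, "x": -0.108, "y": -0.4813, "z": 0.0133, "finger_gap": 1}
    - {"wz": -0.4211, "x": -0.108, "y": -0.4813, "z": 0.0133, "finger_gap": 1}
    - {"wz": -0.4211, "x": -0.108, "y": -0.4813, "z": 0.0133, "finger_gap": 1}
    - {"wz": -0.4211, "x": -0.108, "y": -0.4813, "z": 0.0133, "finger_gap": 1}
    - {"wz": -0.4211, "x": -0.108, "y": -0.4813, "z": 0.0133, "finger_gap": 1}

```text
time: 25.9
ee_pos: [0.4433, 0.0379, 0.2199]
tcp_rot: [0.767, 0.642, -0.0, -0.0]
ft_force: [-0.7, -0.6, -0.2]
finger_gap: 0.998
finger_force: 0.0
```

```bash
python3 - <<'E'
from h import *
go(.444,.038,.021,1.397+np.pi/2)
w=cam("wrist");cv2.imwrite("pics/w8.png",w["image"]);np.savez("w8.npz",**w);s=cam("side");np.savez("s8.npz",**s)
E
```

```text
d [0.0002 0.0008 0.1989] rz -0.004 alt 3.138 yaw now -0.177 j6 0.09 tilt [-7.e-04 -1.e-04 -1.e+00]
```

View pics/w8.png

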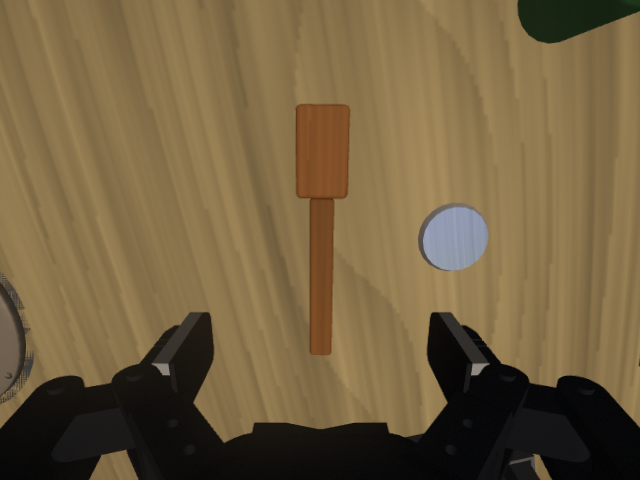

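The paddle shows blade end (323,105) and handle end (320.5,354), nearly along the tool's x axis. The loose disc at (455,238) is clear of the fingers.

```bash
python3 - <<'E'
from h import *
w=dict(np.load("w8.npz"));P=plane(w,[(323,104.5),(320.5,354)],.016)[:,:2];e=P[0]-P[1];L=np.linalg.norm(e);c=P.mean(0);a=np.arctan2(e[1],e[0]);print(P,c,L,a)
g=c+.02*e/L;print(g);go(g[0],g[1],.021,a+np.pi/2)
E
```

```text
[[ 0.46289219  0.13725032]
 [ 0.41924487 -0.0951439 ]] [0.44106853 0.02105321] 0.2364575248574111 1.3851432613209156
[0.4447603  0.04070953]
d [0.0029 0.001  0.1991] rz 0.009 alt -3.132 yaw now -0.176 j6 0.09 tilt [-3.e-04 -1.e-04 -1.e+00]
```

In the tool's units: 0.198 m / 0.75 = 0.264, 0.19 m / 0.75 = 0.2533, 0.009 rad / 3.1416 = 0.0029.

inch_along:
  plan:
    - {"wz": 0.0029, "x": 0.004, "y": 0.0013, "z": 0.08, "finger_gap": 1}
    - {"wz": 0.0029, "x": 0.004, "y": 0.0013, "z": 0.16, "finger_gap": 1}
    - {"wz": 0.0029, "x": 0.004, "y": 0.0013, "z": 0.2267, "finger_gap": 1}
    - {"wz": 0.0029, "x": 0.004, "y": 0.0013, "z": 0.2533, "finger_gap": 1}
    - {"wz": 0.0029, "x": 0.004, "y": 0.0013, "z": 0.264, "finger_gap": 1}
    - {"wz": 0.0029, "x": 0.004, "y": 0.0013, "z": 0.264, "finger_gap": 1}
    - {"wz": 0.0029, "x": 0.004, "y": 0.0013, "z": 0.264, "finger_gap": 1}

```text
time: 26.88
ee_pos: [0.4456, 0.0412, 0.0232]
tcp_rot: [0.769, 0.639, 0.001, 0.001]
ft_force: [0.0, -0.0, 0.4]
finger_gap: 1.001
finger_force: 0.0
```

inch_along:
  plan:
    - {"finger_gap": 0}
    - {"finger_gap": 0}
    - {"finger_gap": 0}
    - {"finger_gap": 0}
    - {"finger_gap": 0}
    - {"finger_gap": 0}
  clamp_n: 40

```text
time: 27.62
ee_pos: [0.445, 0.0414, 0.0225]
tcp_rot: [0.769, 0.64, 0.0, 0.0]
ft_force: [-0.8, 0.3, 5.4]
finger_gap: 0.25
finger_force: 39.8
```

In the tool's units: -0.2 m / 0.75 = -0.2667, -0.02 m / 0.75 = -0.0267.

```bash
python3 - <<'E'
from h import *
go(.4892,-.2997,.22,.072)
E
```

```text
d [-0.3273  0.1057 -0.1974] rz -0.255 alt 2.887 yaw now -0.183 j6 0.1 tilt [ 6.e-04 -1.e-04 -1.e+00]
```

inch_along:
  plan:
    - {"z": -0.0267, "finger_gap": 0}
    - {"z": -0.08, "finger_gap": 0}
    - {"z": -0.16, "finger_gap": 0}
    - {"z": -0.24, "finger_gap": 0}
    - {"z": -0.2667, "finger_gap": 0}
    - {"z": -0.2667, "finger_gap": 0}

```text
time: 28.38
ee_pos: [0.4453, 0.0414, 0.2233]
tcp_rot: [0.769, 0.64, 0.001, 0.001]
ft_force: [-0.8, -1.2, -1.3]
finger_gap: 0.246
finger_force: 39.4
```

```bash
python3 - <<'E'
from h import *
go(.4892,-.2997,.22,.072)
E
```

```text
d [-0.3274  0.1052  0.0035] rz -0.255 alt 2.887 yaw now -0.183 j6 0.1 tilt [ 3.2e-03 -3.0e-04 -1.0e+00]
```

In the tool's units: -0.327 m / 0.75 = -0.436, 0.105 m / 0.75 = 0.14, -0.255 rad / 3.1416 = -0.0812.

inch_along:
  plan:
    - {"wz": -0.0812, "x": -0.436, "y": 0.14, "finger_gap": 0}
    - {"wz": -0.0812, "x": -0.436, "y": 0.14, "finger_gap": 0}
    - {"wz": -0.0812, "x": -0.436, "y": 0.14, "finger_gap": 0}
    - {"wz": -0.0812, "x": -0.436, "y": 0.14, "finger_gap": 0}
    - {"wz": -0.0812, "x": -0.436, "y": 0.14, "finger_gap": 0}
    - {"wz": -0.0812, "x": -0.436, "y": 0.14, "finger_gap": 0}
    - {"wz": -0.0812, "x": -0.436, "y": 0.14, "finger_gap": 0}
    - {"wz": -0.0812, "x": -0.436, "y": 0.14, "finger_gap": 0}
    - {"wz": -0.0812, "x": -0.436, "y": 0.14, "finger_gap": 0}
    - {"wz": -0.0812, "x": -0.436, "y": 0.14, "finger_gap": 0}

```text
time: 29.62
ee_pos: [0.4887, -0.2982, 0.2223]
tcp_rot: [0.681, 0.733, -0.0, -0.0]
ft_force: [-0.1, 0.5, -0.5]
finger_gap: 0.239
finger_force: 39.4
```

```bash
python3 - <<'E'
from h import *
go(.4892,-.2997,.1405,.072)
w=cam("wrist");s=cam("scene")
cv2.imwrite("pics/w9.png",np.vstack([w["image"],s["image"][120:340,20:340].repeat(2,1).repeat(2,0)])[:,:]) if 0 else cv2.imwrite("pics/w9.png",np.hstack([cv2.resize(w["image"],(480,360)),cv2.resize(s["image"][130:340,60:246],(319,360))]))
np.savez("w9.npz",**w)
E
```

```text
d [-0.0016  0.0004  0.0818] rz 0.001 alt -3.14 yaw now 0.073 j6 -0.76 tilt [-0.  0. -1.]
```

View pics/w9.png

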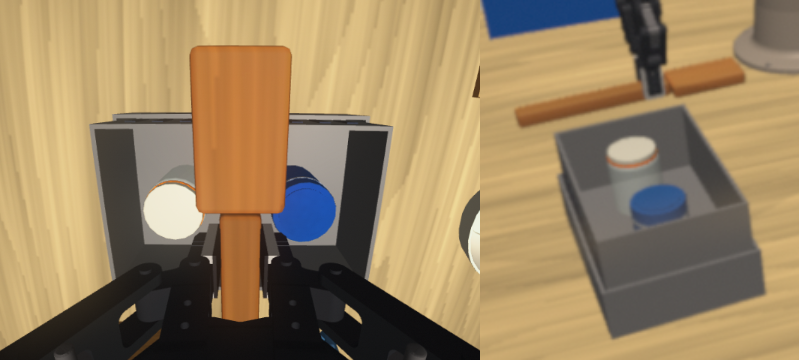

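The paddle is held level and square to the basket, blade end at about (321,61) in full pixels. The jar and blue tin stand upright either side below.

In the tool's units: 0.078 m / 0.75 = 0.104, 0.076 m / 0.75 = 0.1013.

```bash
python3 - <<'E'
from h import *
w=dict(np.load("w9.npz"));P=plane(w,[(321,61),(321,284)],.2158)[:,:2];print(P,P[0]-P[1],np.linalg.norm(P[0]-P[1]))
e=np.array([np.cos(1.643),np.sin(1.643)]);print("centre est",P[0]-.12*e,P[1]-.04*e)
F=plane(w,[(121,166),(520,168)],.118);print(F,F.mean(0))
E
```

```text
[[ 0.48126843 -0.20083747]
 [ 0.48695346 -0.27721707]] [-0.00568503  0.07637959] 0.07659087143010838
centre est [ 0.48992534 -0.32052481] [ 0.4898391  -0.31711284]
[[ 0.36222631 -0.24870399  0.118     ]
 [ 0.60604325 -0.2319187   0.118     ]] [ 0.48413478 -0.24031134  0.118     ]
```

inch_along:
  plan:
    - {"x": -0.0013, "z": 0.04, "finger_gap": 0}
    - {"x": -0.0013, "z": 0.0733, "finger_gap": 0}
    - {"x": -0.0013, "z": 0.0933, "finger_gap": 0}
    - {"x": -0.0013, "z": 0.1013, "finger_gap": 0}
    - {"x": -0.0013, "z": 0.104, "finger_gap": 0}
    - {"x": -0.0013, "z": 0.104, "finger_gap": 0}

```text
time: 30.48
ee_pos: [0.4889, -0.3005, 0.1449]
tcp_rot: [0.681, 0.732, 0.0, 0.001]
ft_force: [-0.1, 0.3, -0.3]
finger_gap: 0.243
finger_force: 39.4
```

In the tool's units: 0.004 m / 0.75 = 0.0053, 0.003 m / 0.75 = 0.004.

inch_along:
  plan:
    - {"z": 0.0013, "finger_gap": 0}
    - {"z": 0.0027, "finger_gap": 0}
    - {"z": 0.004, "finger_gap": 0}
    - {"z": 0.0053, "finger_gap": 0}
    - {"z": 0.0053, "finger_gap": 0}

```text
time: 31.1
ee_pos: [0.4886, -0.3003, 0.1406]
tcp_rot: [0.681, 0.732, -0.0, 0.0]
ft_force: [-1.3, 1.3, 3.4]
finger_gap: 0.245
finger_force: 39.8
```

In the tool's units: -0.15 m / 0.75 = -0.2, -0.1 m / 0.75 = -0.1333.

inch_along:
  plan:
    - {"finger_gap": 0.5}
    - {"finger_gap": 0.8}
    - {"finger_gap": 0.8}
    - {"z": -0.0133, "finger_gap": 0.8}
    - {"z": -0.0533, "finger_gap": 0.8}
    - {"z": -0.1333, "finger_gap": 0.8}
    - {"z": -0.2, "finger_gap": 0.8}
    - {"z": -0.2, "finger_gap": 0.8}

```text
time: 32.1
ee_pos: [0.49, -0.3013, 0.2958]
tcp_rot: [0.681, 0.732, 0.0, 0.005]
ft_force: [0.7, 0.2, -0.8]
finger_gap: 0.799
finger_force: 0.0
```

inch_along:
  plan:
    - {"x": 0.0667, "z": -0.0667, "finger_gap": 0.8}
    - {"x": 0.1333, "z": -0.0667, "finger_gap": 0.8}
    - {"x": 0.2, "z": -0.0667, "finger_gap": 0.8}
    - {"x": 0.2667, "z": -0.0667, "finger_gap": 0.8}
    - {"x": 0.2667, "z": -0.0667, "finger_gap": 0.8}
    - {"x": 0.2667, "z": -0.0667, "finger_gap": 0.8}

```text
time: 32.85
ee_pos: [0.4742, -0.1011, 0.34]
tcp_rot: [0.681, 0.732, -0.0, 0.0]
ft_force: [0.9, -0.7, -0.4]
finger_gap: 0.8
finger_force: 0.0
```

```bash
python3 - <<'E'
from h import *
s=cam("scene");d=cam("side");w=cam("wrist")
cv2.imwrite("pics/end.png",np.vstack([np.hstack([cv2.resize(s["image"],(400,300)),cv2.resize(d["image"],(400,300))]),np.hstack([cv2.resize(w["image"],(400,300)),cv2.resize(d["image"][80:230,270:470],(400,300))])]))
E
```

```text
(no output)
```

View pics/end.png

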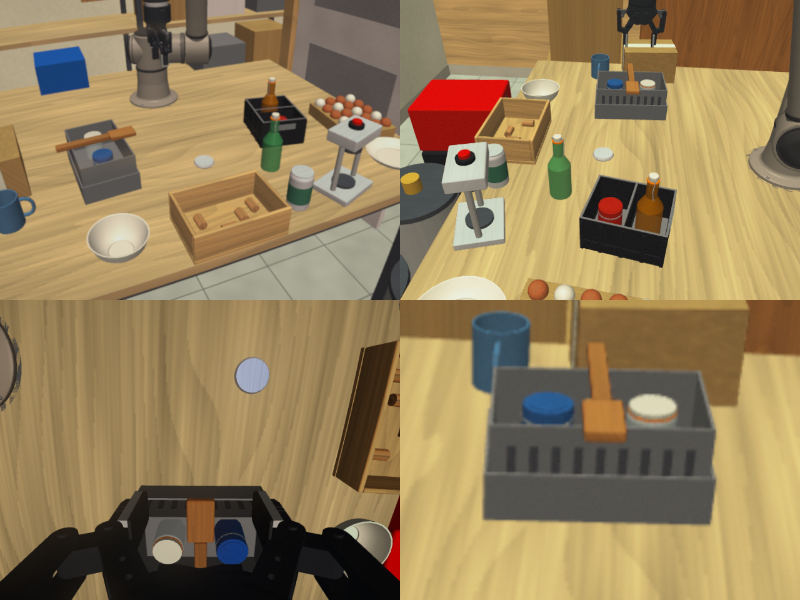

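The final views show the paddle bridging both long rims, the jar and blue tin upright below it, the red tin and amber bottle in the crate, and the green bottle where it was. Handing in.

```bash
python3 -c "
from bench import robot, imaging, job, readout
print(job.sign_off())"
```

```text
the job is handed in; nothing more can be done
None
```

I handed the job in at about 33 s on the robot's clock: the final pictures show the red tin and amber bottle one per crate bay, the jar and blue tin in the basket, the paddle laid across both long rims, and the green bottle left in place; the judge gave no verdict.

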